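# Read both seals of a jewellery chest at the seal reader

### The job

Have both seals of the little rosewood jewellery chest read: standing upright on the reader's felt mat, push the chest's round-seal face squarely, centred and fully home against the reader's sprung plate and hold it there for a moment, then turn the chest so that its oblong-seal face meets the plate, and push that face fully home in the same way. Afterwards draw the chest back so that the plate springs out and the chest is clear of it, and leave the chest standing upright on the mat. Leave the other things on the counter where they are.

Things in the scene. Friction and masses are not known exactly. Their poses are not given: they have to be found in the camera images.
- chest: the workpiece: small rosewood jewellery chest, a loose closed block 66 (x) by 60 (y) by 100 mm tall, about 0.4 kg, upright left or right of the mat. Origin: centre of its underside, z up. A round steel seal lies flush in its +x face, an upright oblong one in its +y face; the other faces have none (thin brass strips on -x). On the lid a flat brass bar runs along the edge above the round seal
- round_seal (a point): centre of the round seal (34 mm across) on the chest's +x face, 33 mm out from the middle, 50 mm above the underside
- oblong_seal (a point): centre of the oblong seal (18 mm wide, 46 mm tall) on the chest's +y face, 30 mm out from the middle, 50 mm above the underside
- reader: the fixture: grey block 80 mm deep (x), 120 wide (y), 100 tall, fixed, its front (-x) roughly towards the robot. Origin: centre of its underside. In front of it lies its dark felt mat, 200 x 200 mm, 1 mm thin (count it as counter height, z = 0), from 50 to 250 mm in front of the origin
- plate_face (a point): middle of the front face of the reader's sprung upright aluminium plate, 50 mm above the counter; moves with the plate; at rest 62 mm in front of the reader's origin and 22 mm in front of the block. Plate 70 mm wide, 66 tall (19 to 85 mm above the counter), 8 thick. Axes as the reader's: x points into the reader, the way to push
- plate (a joint): how far the plate is pushed in, m: 0 out at rest, 0.012 fully home; the spring pushes back with 2 N (out) to 6 N (home)
- mat_centre (a point): centre of the felt mat, 150 mm in front of the reader's origin, at counter height; axes as the reader's
- opera: bystander: ivory-white opera glass standing on its two large ends, 50 x 104 x 68 mm tall, origin under its middle; stands on the other side of the mat from the chest
- coin: bystander: gold coin in a clear round capsule lying flat, 60 mm across, 12 mm tall, origin under its centre
- horse: bystander: green jade horse on a base 100 x 45 mm, 100 mm tall, origin under the base
- magnifier: bystander: hand magnifier lying flat, 150 mm long, 13 mm tall, handle to its -x

How it is judged:
By the outcome, as a careful person would: the job done as asked, in the order asked, and still so for the second after the job is handed in, with the robot touching nothing.
It also fails if it takes over 64 s, if anything falls off the work surface, if the arm or the gripper's body presses on something with over 40 N, if the wrist force passes 120 N, or if a joint passes its speed limit or range.

### The arm

A 6-joint arm with a two-finger parallel gripper is mounted at the origin on the work surface. World frame = base frame: x ahead of the robot, y to its left, z up, the work surface at z = 0. Lengths are in m, angles in rad, forces in N, time in s.
With the tool pointing down it reaches from about 0.375 to 0.9 m from the base axis. Payload 3.1 kg.
Tool frame: the origin (TCP) lies midway between the tips of the shut fingers; the grasp point (between the pads) lies 19 mm behind it; z points along the fingers, y is the line along which they close (so a half turn about z gives the same grasp; the last joint's range is limited). The gripper opens to 87 mm and grips with 3 to 60 N. Pads are 19 mm wide; open, the fingers measure 117 mm over their backs; the gripper's body (75 mm by 190 mm) begins 51 mm behind the grasp point.
Start: joints at [-1.308, 0.527, 1.433, -0, 1.181, -0.178], TCP at [0.267, -0.565, 0.223] pointing down, gripper open.
Joint ranges: [-3.08, 3.08], [-0.75, 2.2], [0.22, 2.44], [-1.43, 4.57], [0, 2.65], [-2.85, 2.85]. Speed limits (rad/s): [2.79, 2.79, 3.14, 3.14, 3.14, 3.14].

### API

Orientations are given as a unit quaternion [x, y, z, w].
In Python, from rig import robot gives the robot as it stands. The module is installed in compiled form; this text tells all that it offers.
- The arm moves only by the tool play_rows, never from a script. Its arguments are lists of equal length, an entry for each row: "gripper": the closure, from -1 (fully open) to 1 (shut); "delta_pos": the shift along the tool's x, y, z in cm, a list of three; "turn": the turn, a rotation vector about the tool's x, y, z in rad, a list of three. A call has 1 to 12 rows; each row is the pose to reach, as a shift and turn from the pose commanded when the call began, along the tool's axes at that moment; what a row does not reach only later rows make up. A row lasts 1/8 s, in which the tool goes at most 62.5 mm and 10.7 degrees, less where a joint would pass 70% of its speed; a pose out of reach is approached as far as the arm can. A call with a gripper value outside its range is refused whole. The fingers move at their own pace and stop on an object; "squeeze" is the grip in N (left out, the last holds). Time passes only in rows, so rows that repeat a pose let the fingers close. It gives the time, the measured TCP pose, the force, the opening and the grip force at its end, in the units of the state.
- robot.get_obs(): the state, without advancing time (a new reading comes with each control period).
- robot.camera(name): name is "scene" or "side" or "wrist"; returns a dict with "color" (384x512x3 uint8, red, green, blue), "vfov" (degrees; the focal length in pixels is half the picture's height over the tangent of half this angle, whatever the lens; pixels are square), "cx", "cy" (the principal point, pixels), "R" (3x3) and "t" (3): a world point X has camera coordinates R X + t. Camera axes: x right, y down, z forward; pixel columns grow to the right and rows downward; lengths in m; the calibration is good to about 2 mm. A picture is of the moment at which its call begins. There is no depth.
- robot.hand_in(): hands the job in; it is judged then, once.
The state is a dict: "time": time; "q": joint angles; "joint_velocities": joint speeds; "joint_torque": joint torques, N m; "position": TCP position; "tool_rot": TCP orientation; "ft_force": force on the tool from outside, world axes, zero at the start; "moment": the same for the moment, N m; "grip_width": finger opening in m; "grip_force": force on a finger pad.
Only numpy, scipy, OpenCV 4.12 (cv2) and the standard library are available. Lean on these libraries where they do the work, as an engineer would, in place of code of your own. Each camera call takes 0.05 s, during which the arm holds its last target. There are 200 camera calls.

## Working session

There is one attempt and no reset: what is moved stays moved. The work goes in short steps, Python scripts to look and compute and a tool call to move; the robot and the scene stay as the last step left them, time stands still between calls to the robot, and variables do not carry over. Pictures are saved under pics/ and viewed, at most 10 in all, crops included, and the job is handed in when it is done.

Besides the shell and the picture viewer there is one more tool, called after ">>>" as name(argument=value, ...), one argument or row to a line, values as JSON. play_rows: Moves the arm, as the interface text tells. Its arguments: {"type":"object","properties":{"gripper":{"type":"array","items":{"type":"number"}},"delta_pos":{"type":"array","items":{"type":"array","items":{"type":"number"}}},"turn":{"type":"array","items":{"type":"array","items":{"type":"number"}}},"squeeze":{"type":"number"}},"required":["gripper","delta_pos","turn"]}

```bash
mkdir -p pics; cat > h.py <<'E'
from rig import robot
import numpy as np, cv2, json
def snap(name,fn):
    c=robot.camera(name); im=c.pop('color'); cv2.imwrite('pics/%s.png'%fn,im[:,:,::-1])
    np.savez('pics/%s.npz'%fn,**{k:np.array(v) for k,v in c.items()}); return im
def cal(fn):
    c=np.load('pics/%s.npz'%fn); f=192/np.tan(np.radians(float(c['vfov']))/2)
    return f,float(c['cx']),float(c['cy']),c['R'],c['t']
def ray(fn,u,v):
    f,cx,cy,R,t=cal(fn); d=R.T@np.array([(u-cx)/f,(v-cy)/f,1]); return -R.T@t,d
def onz(fn,u,v,z):
    o,d=ray(fn,u,v); return o+d*(z-o[2])/d[2]
def proj(fn,X):
    f,cx,cy,R,t=cal(fn); p=R@np.array(X)+t; return np.array([cx+f*p[0]/p[2],cy+f*p[1]/p[2]])
def tri(a,b):
    A=np.zeros((3,3));y=np.zeros(3)
    for fn,u,v in (a,b):
        o,d=ray(fn,u,v);d=d/np.linalg.norm(d);P=np.eye(3)-np.outer(d,d);A+=P;y+=P@o
    return np.linalg.solve(A,y)
E
python3 - <<'E'
from h import *
a=snap('scene','s0');b=snap('side','d0');w=snap('wrist','w0')
cv2.imwrite('pics/s0x.png',cv2.resize(a,(800,600),interpolation=cv2.INTER_CUBIC)[:,:,::-1])
cv2.imwrite('pics/d0x.png',cv2.resize(b,(800,600),interpolation=cv2.INTER_CUBIC)[:,:,::-1])
for n in('s0','d0','w0'):
    o,d=ray(n,256,192);print(n,o,d)
print(robot.get_obs())
E
```

```text
s0 [0.92011515 0.39069976 0.8864038 ] [-0.35752433 -0.39731875 -0.84521772]
d0 [0.18255751 0.99169501 0.78549192] [ 0.32134832 -0.76471565 -0.55863364]
w0 [ 0.33105842 -0.53491551  0.38338099] [-0.24221748 -0.12424863 -0.96233754]
{'time': 0.15, 'q': array([-1.30852562e+00,  5.28267361e-01,  1.43358252e+00,  7.40981338e-08,
        1.18141024e+00, -1.78530865e-01]), 'joint_velocities': array([-1.68609346e-03, -1.26896789e-03, -3.83840056e-03,  1.67991549e-03,
        9.71660243e-05, -1.17822254e-03]), 'joint_torque': array([ 6.57993533e-04, -4.40429091e+01, -1.76843244e+01,  6.32354664e-02,
        5.52463427e-02, -9.86801706e-05]), 'position': array([ 0.26652929, -0.56471072,  0.22179548]), 'tool_rot': array([ 9.75809571e-01,  2.18620643e-01, -3.48639858e-05, -8.33005711e-04]), 'ft_force': array([-0.11312591,  0.61961601,  0.54783442]), 'moment': array([0.06556866, 0.03009265, 0.01075336]), 'grip_force': 0.0, 'grip_width': 0.08660015560692473}
```

View pics/s0x.png

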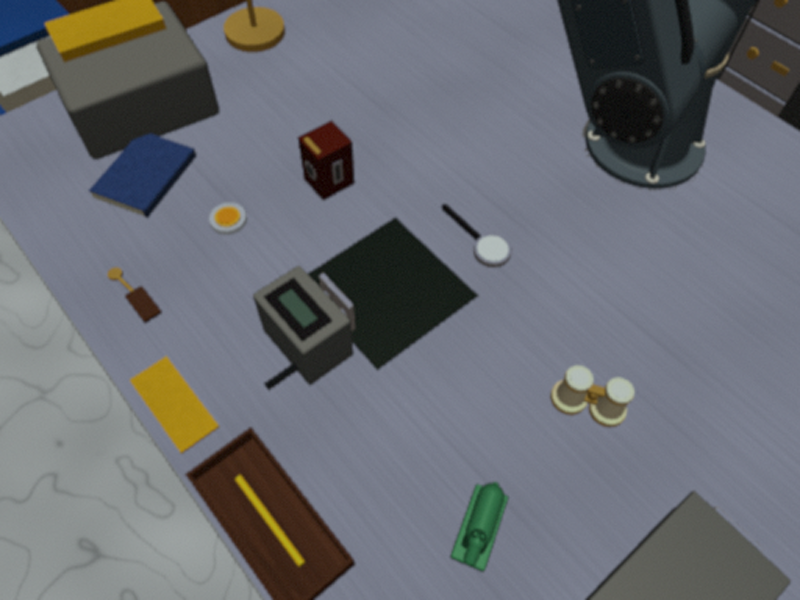

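View pics/d0x.png

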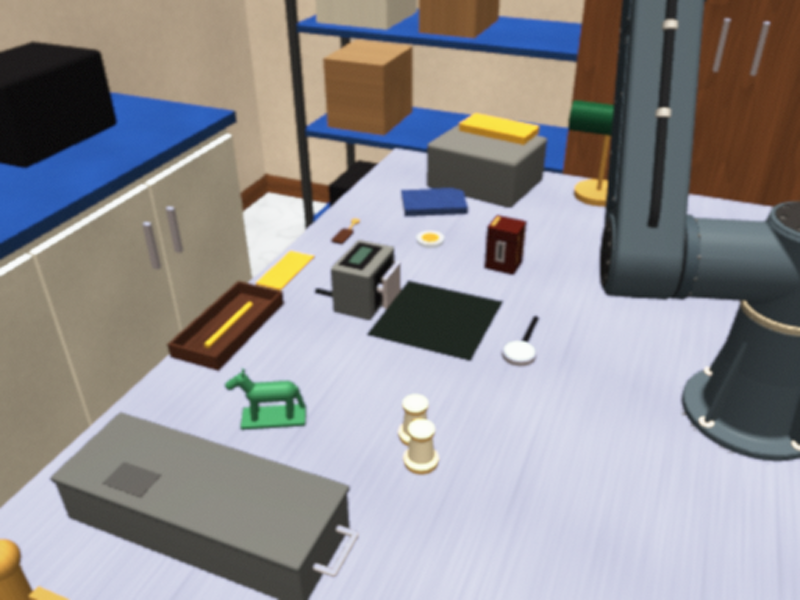

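```bash
python3 - <<'E'
import cv2
for f,(x,y,w,h),k,o in(('s0',(155,75,160,175),3.4,'c1'),('d0',(205,130,140,105),5.7,'c2')):
    im=cv2.imread(f'pics/{f}.png')[y:y+h,x:x+w]; cv2.imwrite(f'pics/{o}.png',cv2.resize(im,None,fx=k,fy=k,interpolation=cv2.INTER_CUBIC))
E
```

```text
(no output)
```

View pics/c1.png

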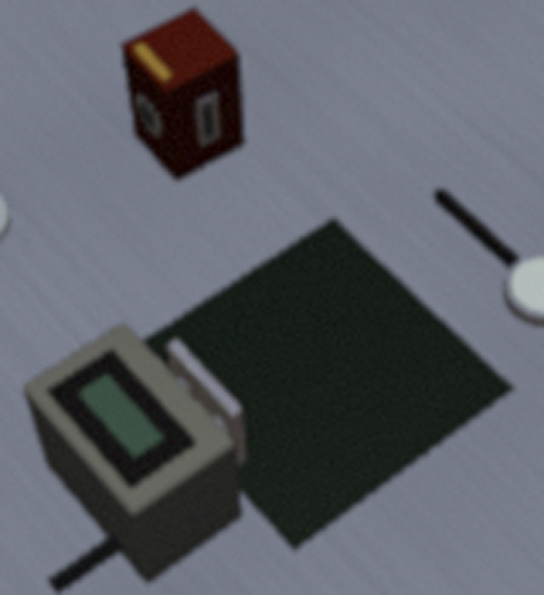

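View pics/c2.png

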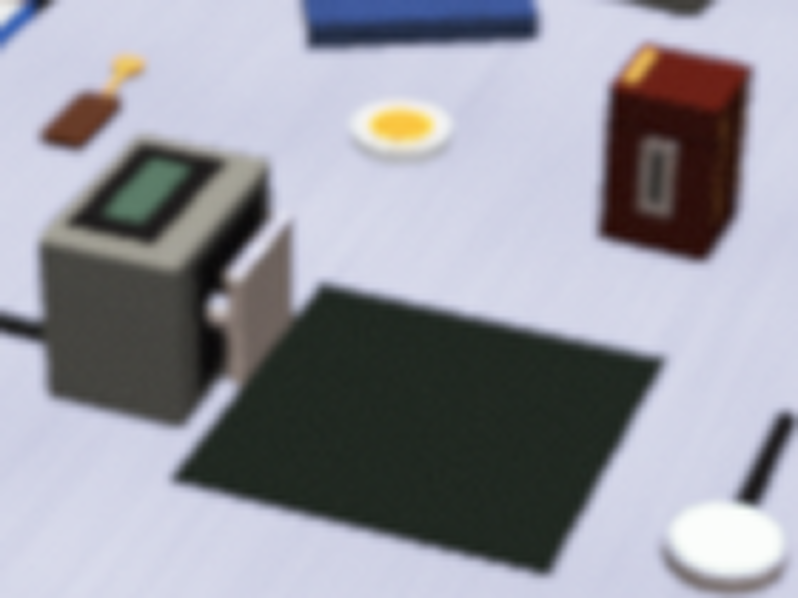

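```bash
cat > fit.py <<'E'
from h import *
from scipy.optimize import least_squares
S=lambda u,v:('s0',155+(u+.5)/3.4-.5,75+(v+.5)/3.4-.5)
D=lambda u,v:('d0',205+(u+.5)/5.7-.5,130+(v+.5)/5.7-.5)
a,b,H=.033,.03,.1
chest=[((a,-b,H),S(124,44)),((a,b,H),S(171,88)),((-a,b,H),S(239,53)),((-a,-b,H),S(193,9)),((a,b,0),S(178,180)),((a,-b,0),S(137,137)),((-a,b,0),S(243,143)),
((a,-b,H),D(650,43)),((a,b,H),D(613,85)),((-a,b,H),D(722,110)),((-a,-b,H),D(751,66)),((a,b,0),D(600,237)),((-a,b,0),D(706,260)),((-a,-b,0),D(738,210))]
c,d=.04,.06
reader=[((-.25,.1,0),S(512,388)),((-.25,-.1,0),S(333,219)),((-.05,.1,0),S(296,549)),
((-.05,-.1,0),D(323,285)),((-.25,-.1,0),D(664,358)),((-.25,.1,0),D(549,574)),((-.05,.1,0),D(174,481)),
((-c,-d,H),S(124,324)),((-c,d,H),S(238,440)),((c,d,H),S(133,514)),((c,-d,H),S(25,387)),((-c,d,0),S(241,515)),((c,d,0),S(149,580)),
((-c,-d,H),D(270,158)),((-c,d,H),D(185,272)),((c,d,H),D(42,240)),((c,-d,H),D(143,135)),((-c,d,0),D(180,425)),((c,d,0),D(52,393))]
def fit(obs,x0):
    def f(p):
        C,s=np.cos(p[3]),np.sin(p[3]);R=np.array([[C,-s,0],[s,C,0],[0,0,1]])
        return np.concatenate([proj(o[0],R@np.array(m)+p[:3])-o[1:] for m,o in obs])
    r=least_squares(f,x0,loss='soft_l1');return r.x,f(r.x).reshape(-1,2)
for n,o,y in(('chest',chest,0),('reader',reader,0)):
    p,r=fit(o,[.5,-.1,0,y]);print(n,p,'deg',np.degrees(p[3]));print(r.round(1).tolist())
    if n=='reader':
        C,s=np.cos(p[3]),np.sin(p[3])
        for nm,k in(('plate',-.062),('mat',-.15)):print(nm,p[:2]+k*np.array([C,s]))
print('chest top P2 tri',tri(chest[1][1],chest[8][1]))
E
python3 fit.py
```

```text
chest [ 0.48341798 -0.2857108   0.00109273 -0.03774744] deg -2.162769166660675
[[-1.1, -0.2], [-1.2, 1.1], [0.8, -0.6], [0.4, -1.2], [-0.1, 1.1], [-0.9, 0.0], [1.2, 0.4], [-1.0, -0.7], [-0.6, -0.1], [0.6, -0.3], [1.0, -0.8], [-0.2, 0.5], [0.7, 0.9], [0.5, 0.9]]
reader [ 0.69669126 -0.05777411 -0.00097214 -0.00102422] deg -0.05868362832557982
[[0.3, -0.1], [-0.5, -0.5], [-0.5, 0.3], [0.2, -0.2], [1.3, 0.3], [1.2, 0.6], [-0.1, 0.3], [-0.2, -1.8], [0.2, 0.3], [-0.1, 0.3], [-1.7, -0.8], [1.1, 0.7], [-0.2, 2.0], [1.4, -0.2], [-0.4, -0.5], [-0.8, -0.5], [-0.5, -1.0], [1.5, 1.7], [-0.6, 1.4]]
plate [ 0.63469129 -0.0577106 ]
mat [ 0.54669133 -0.05762047]
chest top P2 tri [ 0.51470271 -0.25582051  0.10262224]
```

>>> play_rows(
  gripper=[-1,-1,-1,-1,-1,-1,-1,-1,-1,-1,-1,-1],
  delta_pos=[
    [4,-2,0],
    [9,-4.5,0],
    [14,-7,0],
    [19,-9.6,0],
    [24,-12,0],
    [29,-14.6,0],
    [31.5,-16,0],
    [31.5,-16,0],
    [31.5,-16,0],
    [31.5,-16,0],
    [31.5,-16,0],
    [31.5,-16,0],
  ],
  turn=[
    [0,0,-0.18],
    [0,0,-0.36],
    [0,0,-0.54],
    [0,0,-0.72],
    [0,0,-0.9],
    [0,0,-1.08],
    [0,0,-1.26],
    [0,0,-1.44],
    [0,0,-1.62],
    [0,0,-1.8],
    [0,0,-1.8],
    [0,0,-1.8],
  ],
)

```text
time: 1.65
position: [0.4832, -0.286, 0.2224]
tool_rot: [0.437, 0.9, 0.0, -0.0]
ft_force: [-0.9, -0.5, 0.7]
grip_width: 0.0871
grip_force: 0.0
```

>>> play_rows(
  gripper=[-1,-1,-1,-1,-1,-1,-1],
  delta_pos=[
    [0,0,0],
    [0,0,0],
    [0,0,0],
    [0,0,0],
    [0,0,0],
    [0,0,0],
    [0,0,0],
  ],
  turn=[
    [0,0,-0.18],
    [0,0,-0.36],
    [0,0,-0.54],
    [0,0,-0.72],
    [0,0,-0.863],
    [0,0,-0.863],
    [0,0,-0.863],
  ],
)

```text
time: 2.52
position: [0.4833, -0.2861, 0.2225]
tool_rot: [0.02, 1.0, 0.0, -0.0]
ft_force: [-0.2, 0.2, 0.2]
grip_width: 0.0868
grip_force: 0.0
```

```bash
cat >> h.py <<'E'
from scipy.spatial.transform import Rotation as Ro
def heading():
    R=Ro.from_quat(robot.get_obs()['tool_rot']).as_matrix(); return np.degrees(np.arctan2(R[1,0],R[0,0])),R
def go(x,y,z,h):
    o=robot.get_obs();a,R=heading()
    print('pos',o['position'].round(4),'head',a.round(2),'tilt',R[:,2].round(4),'q6',o['q'][5].round(2))
    d=R.T@(np.array([x,y,z])-o['position'])*100
    print('delta cm',d.round(2),'turn z',np.radians(-((h-a+180)%360-180)).round(4))
E
python3 - <<'E'
from h import *
go(.4834,-.2857,.041,177.8)
w=snap('wrist','w1'); cv2.imwrite('pics/w1x.png',cv2.resize(w,(800,600),interpolation=cv2.INTER_CUBIC)[:,:,::-1])
a,b,H=.033,.03,.1
C,s=np.cos(-.0377),np.sin(-.0377)
for x,y in((a,b),(a,-b),(-a,-b),(-a,b)): print((proj('w1',[.4834+C*x-s*y,-.2857+s*x+C*y,.1])*1.5625).round(0))
E
```

```text
pos [ 0.4833 -0.2861  0.2225] head 177.67 tilt [-0.e+00  1.e-04 -1.e+00] q6 -2.26
delta cm [-1.000e-02  4.000e-02  1.815e+01] turn z -0.0023
[448. 341.]
[346. 341.]
[342. 229.]
[451. 228.]
```

View pics/w1x.png

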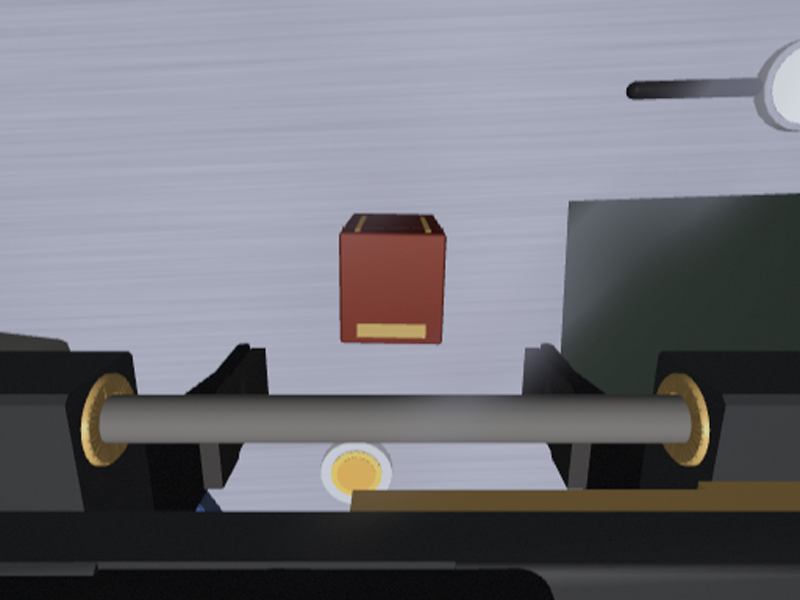

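>>> play_rows(
  gripper=[-1,-1,-1,-1,-1,-1,-1,0,1,1,1,1],
  delta_pos=[
    [-0.1,-0.15,3],
    [-0.1,-0.15,7],
    [-0.1,-0.15,10.5],
    [-0.1,-0.15,14],
    [-0.1,-0.15,17],
    [-0.1,-0.15,18.1],
    [-0.1,-0.15,18.1],
    [-0.1,-0.15,18.1],
    [-0.1,-0.15,18.1],
    [-0.1,-0.15,18.1],
    [-0.1,-0.15,18.1],
    [-0.1,-0.15,18.1],
  ],
  turn=[
    [0,0,0],
    [0,0,0],
    [0,0,0],
    [0,0,0],
    [0,0,0],
    [0,0,0],
    [0,0,0],
    [0,0,0],
    [0,0,0],
    [0,0,0],
    [0,0,0],
    [0,0,0],
  ],
  squeeze=35,
)

```text
time: 4.08
position: [0.4846, -0.288, 0.0422]
tool_rot: [0.019, 1.0, -0.0, 0.0]
ft_force: [-0.1, 0.1, 4.4]
grip_width: 0.0598
grip_force: 34.9
```

>>> play_rows(
  gripper=[1,1,1,1],
  delta_pos=[
    [0,0,0],
    [0,0,0],
    [0,0,0],
    [0,0,0],
  ],
  turn=[
    [0,0,0],
    [0,0,0],
    [0,0,0],
    [0,0,0],
  ],
)

```text
time: 4.58
position: [0.4845, -0.2879, 0.0422]
tool_rot: [0.019, 1.0, -0.0, 0.0]
ft_force: [-0.4, -0.0, 5.1]
grip_width: 0.06
grip_force: 34.9
```

```bash
python3 - <<'E'
from h import *
go(.55,-.0577,.081,179.94)
go(.485,-.2877,.081,179.94)
E
```

```text
pos [ 0.4845 -0.2879  0.0422] head 177.84 tilt [ 7.e-04 -7.e-04 -1.e+00] q6 -2.27
delta cm [-5.68 23.25 -3.89] turn z -0.0367
pos [ 0.4845 -0.2879  0.0422] head 177.84 tilt [ 7.e-04 -7.e-04 -1.e+00] q6 -2.27
delta cm [-0.05  0.02 -3.88] turn z -0.0367
```

>>> play_rows(
  gripper=[1,1,1,1,1,1,1,1,1,1,1,1],
  delta_pos=[
    [0,0,-1],
    [0,0,-3],
    [-0.5,2,-4],
    [-1.5,6,-4],
    [-2.5,10,-4],
    [-3.5,14,-4],
    [-4.5,18,-4],
    [-5.3,21.5,-4],
    [-5.7,23.2,-4],
    [-5.7,23.2,-4],
    [-5.7,23.2,-2.5],
    [-5.7,23.2,-2.5],
  ],
  turn=[
    [0,0,0],
    [0,0,0],
    [0,0,0],
    [0,0,-0.037],
    [0,0,-0.037],
    [0,0,-0.037],
    [0,0,-0.037],
    [0,0,-0.037],
    [0,0,-0.037],
    [0,0,-0.037],
    [0,0,-0.037],
    [0,0,-0.037],
  ],
)

```text
time: 6.08
position: [0.5484, -0.0587, 0.0649]
tool_rot: [0.001, 1.0, 0.0, -0.002]
ft_force: [0.5, 0.2, -4.7]
grip_width: 0.0598
grip_force: 34.9
```

```bash
python3 - <<'E'
from h import *
go(.55,-.0577,.0422,179.94)
s=snap('scene','s2');d=snap('side','d2');w=snap('wrist','w2')
A=cv2.resize(s[110:260,150:283],(400,450),interpolation=cv2.INTER_CUBIC)
B=cv2.resize(w,(400,300),interpolation=cv2.INTER_AREA)
P=np.zeros((450,800,3),np.uint8);P[:,:400]=A;P[:,400:]=cv2.resize(d[120:270,200:333],(400,450),interpolation=cv2.INTER_CUBIC)
cv2.imwrite('pics/m2.png',P[:,:,::-1])
cv2.imwrite('pics/w2x.png',cv2.resize(w,(800,600),interpolation=cv2.INTER_CUBIC)[:,:,::-1])
E
```

```text
pos [ 0.5484 -0.0587  0.0649] head 179.86 tilt [-0.0037  0.001  -1.    ] q6 -1.88
delta cm [-0.16  0.1   2.27] turn z -0.0015
```

View pics/m2.png

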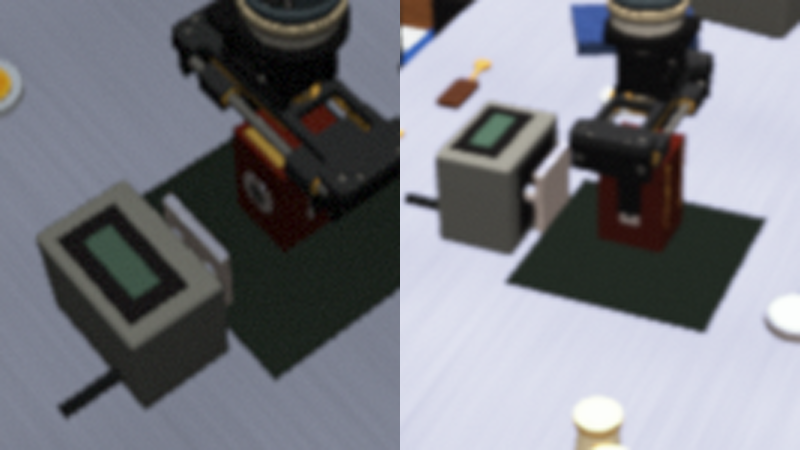

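View pics/w2x.png

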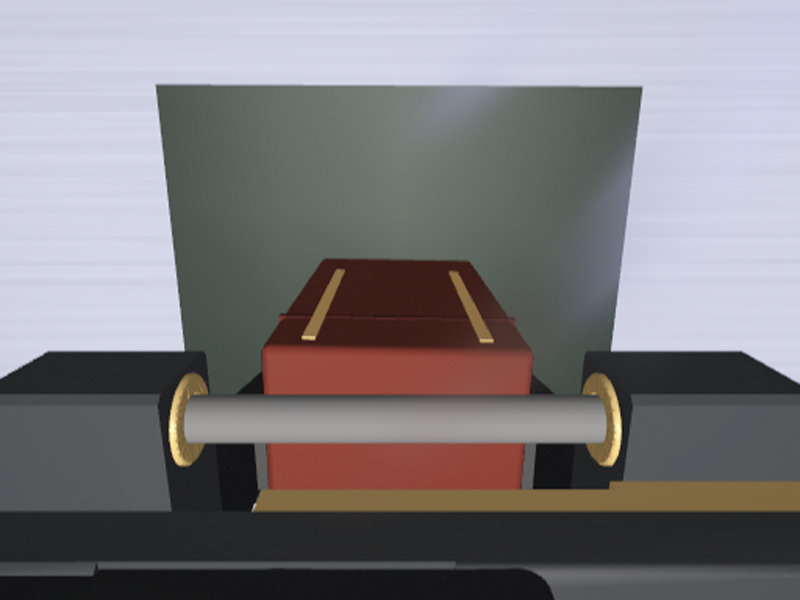

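```bash
python3 - <<'E'
from h import *
for u,v in((157,85),(642,87),(184,352),(612,352)): print(onz('w2',(u+.5)/1.5625-.5,(v+.5)/1.5625-.5,0))
for u,v in((262,348),(531,348)): print('top',onz('w2',(u+.5)/1.5625-.5,(v+.5)/1.5625-.5,.1227))
print(cal('w2')[:3])
E
```

```text
[ 0.44892486 -0.15725235  0.        ]
[0.45033666 0.04242932 0.        ]
[ 5.66256693e-01 -1.59055455e-01 -2.77555756e-17]
[0.56688854 0.04253287 0.        ]
top [ 0.51741376 -0.08835802  0.1227    ]
top [ 0.51759654 -0.03007244  0.1227    ]
(np.float64(330.3152892136301), 252.49453207957978, 188.90244208577525)
```

>>> play_rows(
  gripper=[1,1,1,1,1,1,1,1,1],
  delta_pos=[
    [0,0.1,1],
    [0,0.1,2],
    [0,0.1,2.25],
    [0,0.1,2.25],
    [-1,0.1,2.25],
    [-2,0.1,2.25],
    [-3.5,0.1,2.25],
    [-4.5,0.1,2.25],
    [-4.5,0.1,2.25],
  ],
  turn=[
    [0,0,0],
    [0,0,0],
    [0,0,0],
    [0,0,0],
    [0,0,0],
    [0,0,0],
    [0,0,0],
    [0,0,0],
    [0,0,0],
  ],
)

```text
time: 7.35
position: [0.5963, -0.0572, 0.0442]
tool_rot: [0.0, 1.0, -0.0, 0.001]
ft_force: [-0.1, 0.0, -4.3]
grip_width: 0.0601
grip_force: 34.9
```

>>> play_rows(
  gripper=[1,1,1,1,1,1],
  delta_pos=[
    [-0.3,0,0],
    [-0.6,0,0],
    [-0.9,0,0],
    [-1.2,0,0],
    [-1.2,0,0],
    [-1.2,0,0],
  ],
  turn=[
    [0,0,0],
    [0,0,0],
    [0,0,0],
    [0,0,0],
    [0,0,0],
    [0,0,0],
  ],
)

```text
time: 8.1
position: [0.6061, -0.0569, 0.0438]
tool_rot: [0.0, 1.0, 0.0, -0.001]
ft_force: [-2.9, 0.5, -3.2]
grip_width: 0.06
grip_force: 34.8
```

>>> play_rows(
  gripper=[1,1,1,1,1,1],
  delta_pos=[
    [0.5,0,0],
    [1,-0.08,0],
    [1,-0.08,0.12],
    [1,-0.08,0.17],
    [1,-0.08,0.17],
    [1,-0.08,0.17],
  ],
  turn=[
    [0,0,0],
    [0,0,0],
    [0,0,0],
    [0,0,0],
    [0,0,0],
    [0,0,0],
  ],
)

```text
time: 8.85
position: [0.5972, -0.0579, 0.0424]
tool_rot: [0.0, 1.0, -0.0, 0.0]
ft_force: [-1.6, 0.3, -4.3]
grip_width: 0.0594
grip_force: 34.9
```

```bash
python3 - <<'E'
from h import *
go(.6154,-.0577,.0422,179.8); print(robot.get_obs()['ft_force'])
E
```

```text
pos [ 0.5972 -0.0579  0.0424] head 179.95 tilt [ 4.e-04 -1.e-04 -1.e+00] q6 -1.85
delta cm [-1.82  0.02  0.02] turn z 0.0027
[-1.62723073  0.26688572 -4.25799268]
```

>>> play_rows(
  gripper=[1,1,1,1],
  delta_pos=[
    [0,0,0.05],
    [0,0,0.1],
    [0,0,0.1],
    [0,0,0.1],
  ],
  turn=[
    [0,0,0],
    [0,0,0],
    [0,0,0],
    [0,0,0],
  ],
)

```text
time: 9.35
position: [0.5972, -0.0578, 0.0422]
tool_rot: [0.0, 1.0, -0.0, 0.0]
ft_force: [-1.6, 0.7, 5.5]
grip_width: 0.06
grip_force: 34.9
```

>>> play_rows(
  gripper=[1,1,1,1,1,1,1,1],
  delta_pos=[
    [-0.3,0,0],
    [-0.6,0,0],
    [-0.9,0,0],
    [-1.2,0,0],
    [-1.4,0,0],
    [-1.6,0,0],
    [-1.6,0,0],
    [-1.6,0,0],
  ],
  turn=[
    [0,0,0],
    [0,0,0],
    [0,0,0],
    [0,0,0],
    [0,0,0],
    [0,0,0],
    [0,0,0],
    [0,0,0],
  ],
)

```text
time: 10.35
position: [0.6057, -0.0573, 0.0426]
tool_rot: [-0.001, 1.0, 0.001, -0.008]
ft_force: [-15.0, -1.0, 18.7]
grip_width: 0.0603
grip_force: 34.9
```

>>> play_rows(
  gripper=[1,1,1],
  delta_pos=[
    [-0.2,0,0],
    [-0.2,0,0],
    [-0.2,0,0],
  ],
  turn=[
    [0,0,0],
    [0,0,0],
    [0,0,0],
  ],
)

```text
time: 10.72
position: [0.6068, -0.0573, 0.0427]
tool_rot: [-0.001, 1.0, 0.001, -0.009]
ft_force: [-16.0, -1.1, 21.3]
grip_width: 0.0601
grip_force: 34.9
```

>>> play_rows(
  gripper=[1,1,1,1,1],
  delta_pos=[
    [0,0,-0.1],
    [0,0,-0.15],
    [0,0,-0.15],
    [0,0,-0.15],
    [0,0,-0.15],
  ],
  turn=[
    [0,0,0],
    [0,0,0],
    [0,0,0],
    [0,0,0],
    [0,0,0],
  ],
)

```text
time: 11.35
position: [0.6088, -0.0574, 0.0426]
tool_rot: [-0.0, 1.0, 0.001, -0.007]
ft_force: [-11.3, -2.0, 8.3]
grip_width: 0.0602
grip_force: 34.9
```

```bash
python3 - <<'E'
from h import *
go(.6154,-.0577,.0422,179.8)
s=snap('scene','s3');d=snap('side','d3')
P=np.zeros((450,800,3),np.uint8);P[:,:400]=cv2.resize(s[150:240,160:240],(400,450),interpolation=cv2.INTER_CUBIC);P[:,400:]=cv2.resize(d[140:230,220:300],(400,450),interpolation=cv2.INTER_CUBIC)
cv2.imwrite('pics/m3.png',P[:,:,::-1])
E
```

```text
pos [ 0.6088 -0.0574  0.0426] head -179.96 tilt [-0.0131  0.0012 -0.9999] q6 -1.84
delta cm [-0.66 -0.04  0.03] turn z 0.0043
```

View pics/m3.png

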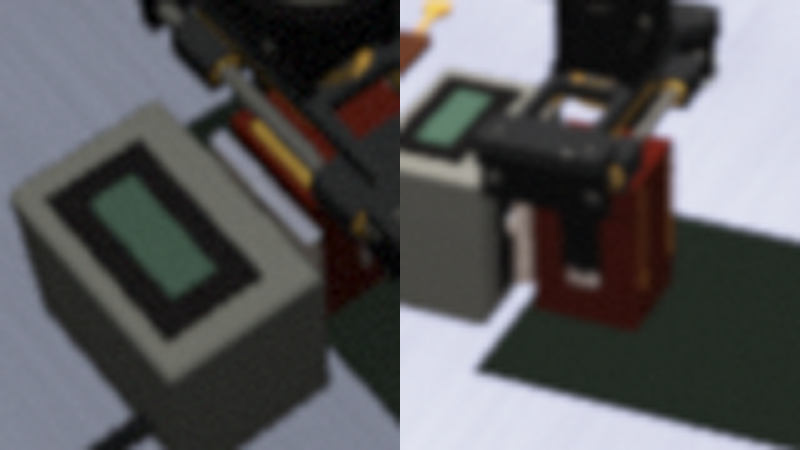

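>>> play_rows(
  gripper=[1,1,1,1,1,1,1],
  delta_pos=[
    [0,0,-0.08],
    [-0.2,0,-0.08],
    [-0.4,0,-0.08],
    [-0.6,0,-0.08],
    [-0.8,0,-0.08],
    [-0.8,0,-0.08],
    [-0.8,0,-0.08],
  ],
  turn=[
    [0,-0.005,0],
    [0,-0.01,0],
    [0,-0.01,0],
    [0,-0.01,0],
    [0,-0.01,0],
    [0,-0.01,0],
    [0,-0.01,0],
  ],
)

```text
time: 12.32
position: [0.6152, -0.0574, 0.0424]
tool_rot: [-0.001, 1.0, 0.001, -0.003]
ft_force: [-13.6, -2.3, 5.8]
grip_width: 0.0602
grip_force: 34.8
```

```bash
python3 - <<'E'
from h import *
go(.6154,-.0577,.0422,179.8)
E
```

```text
pos [ 0.6152 -0.0574  0.0424] head -179.91 tilt [-0.0068  0.0014 -1.    ] q6 -1.85
delta cm [-0.02 -0.04  0.02] turn z 0.0051
```

>>> play_rows(
  gripper=[1,1,1,1,1],
  delta_pos=[
    [-0.2,0,0],
    [-0.4,0,0],
    [-0.4,0,0],
    [-0.4,0,0],
    [-0.4,0,0],
  ],
  turn=[
    [0,0,0],
    [0,-0.003,0],
    [0,-0.003,0],
    [0,-0.003,0],
    [0,-0.003,0],
  ],
)

```text
time: 12.95
position: [0.6155, -0.0575, 0.0425]
tool_rot: [-0.001, 1.0, 0.001, -0.006]
ft_force: [-19.8, -5.0, 11.3]
grip_width: 0.0597
grip_force: 34.9
```

>>> play_rows(
  gripper=[1,1,1,1,1],
  delta_pos=[
    [-0.2,0,0],
    [-0.4,0,0],
    [-0.4,0,0],
    [-0.4,0,0],
    [-0.4,0,0],
  ],
  turn=[
    [0,0,0],
    [0,-0.003,0],
    [0,-0.003,0],
    [0,-0.003,0],
    [0,-0.003,0],
  ],
)

```text
time: 13.58
position: [0.6159, -0.0576, 0.0424]
tool_rot: [-0.001, 1.0, 0.001, -0.008]
ft_force: [-27.1, -6.3, 16.7]
grip_width: 0.0598
grip_force: 35.0
```

>>> play_rows(
  gripper=[1,1,1,1,1,1,1,1],
  delta_pos=[
    [0.2,0,0],
    [0.4,0,0],
    [0.4,0,0],
    [0.4,0,0],
    [0.4,0,0],
    [0.4,0,0],
    [0.4,0,0],
    [0.4,0,0],
  ],
  turn=[
    [0,-0.005,0],
    [0,-0.01,0],
    [0,-0.01,0],
    [0,-0.01,0],
    [0,-0.01,0],
    [0,-0.01,0],
    [0,-0.01,0],
    [0,-0.01,0],
  ],
)

```text
time: 14.58
position: [0.6164, -0.0575, 0.0421]
tool_rot: [-0.0, 1.0, 0.001, 0.001]
ft_force: [-16.8, -4.0, 9.2]
grip_width: 0.0596
grip_force: 35.0
```

```bash
python3 - <<'E'
from h import *
go(.6154,-.0577,.0422,179.8)
snap('scene','s4');snap('side','d4')
E
```

```text
pos [ 0.6164 -0.0575  0.0421] head -179.97 tilt [ 0.0029  0.002  -1.    ] q6 -1.85
delta cm [ 0.1  -0.02 -0.01] turn z 0.0041
```

>>> play_rows(
  gripper=[1,1,1,1,1,1,1,1,1,1],
  delta_pos=[
    [0.5,0,0],
    [1,0,0],
    [2,0,-0.1],
    [3.5,0,-0.5],
    [5,0,-1],
    [6.5,0,-1.2],
    [8,0,-1.2],
    [8.4,0,-1.2],
    [8.4,0,-1.2],
    [8.4,0,-1.2],
  ],
  turn=[
    [0,0,0],
    [0,0,0],
    [0,0,0],
    [0,0,0],
    [0,0,0],
    [0,0,0],
    [0,0,0],
    [0,0,0],
    [0,0,0],
    [0,0,0],
  ],
)

```text
time: 15.92
position: [0.5441, -0.0581, 0.0536]
tool_rot: [0.0, 1.0, -0.0, 0.014]
ft_force: [-0.5, 0.0, -3.9]
grip_width: 0.0602
grip_force: 35.0
```

```bash
python3 - <<'E'
from h import *
go(.54,-.0577,.0552,89.85)
E
```

```text
pos [ 0.5441 -0.0581  0.0536] head 179.96 tilt [ 2.830e-02 -7.000e-04 -9.996e-01] q6 -1.9
delta cm [ 0.4   0.04 -0.17] turn z 1.5726
```

>>> play_rows(
  gripper=[1,1],
  delta_pos=[
    [0.2,0,-0.2],
    [0.4,0.04,-0.2],
  ],
  turn=[
    [0,0.014,0],
    [0,0.028,0],
  ],
)

```text
time: 16.18
position: [0.5391, -0.0575, 0.0556]
tool_rot: [0.0, 1.0, -0.0, -0.001]
ft_force: [0.0, 0.0, -4.2]
grip_width: 0.0594
grip_force: 35.0
```

>>> play_rows(
  gripper=[1,1,1,1,1,1,1,1,1,1,1,1],
  delta_pos=[
    [0,0,0],
    [0,0,0],
    [0,0,0],
    [0,0,0],
    [0,0,0],
    [0,0,0],
    [0,0,0],
    [0,0,0],
    [0,0,0],
    [0,0,0],
    [0,0,0],
    [0,0,0],
  ],
  turn=[
    [0,0,0.12],
    [0,0,0.28],
    [0,0,0.45],
    [0,0,0.62],
    [0,0,0.79],
    [0,0,0.96],
    [0,0,1.13],
    [0,0,1.3],
    [0,0,1.45],
    [0,0,1.572],
    [0,0,1.572],
    [0,0,1.572],
  ],
)

```text
time: 17.68
position: [0.5387, -0.0574, 0.0554]
tool_rot: [0.707, 0.707, -0.001, -0.001]
ft_force: [0.0, -0.3, -3.3]
grip_width: 0.0597
grip_force: 35.0
```

```bash
python3 - <<'E'
from h import *
go(.54,-.0577,.0422,89.85)
E
```

```text
pos [ 0.5387 -0.0574  0.0554] head 89.99 tilt [-2.e-03 -1.e-04 -1.e+00] q6 -0.31
delta cm [-0.03  0.13  1.32] turn z 0.0024
```

>>> play_rows(
  gripper=[1,1,1,1,1,0,-1,-1,-1,-1,-1,-1],
  delta_pos=[
    [0,0,0.7],
    [0,0,1.2],
    [0,0,1.37],
    [0,0,1.37],
    [0,0,1.37],
    [0,0,1.35],
    [0,0,1.32],
    [0,0,1.32],
    [0,0,1.32],
    [0,0,-2],
    [0,0,-6],
    [0,0,-8.5],
  ],
  turn=[
    [0,0,0],
    [0,0,0],
    [0,0,0],
    [0,0,0],
    [0,0,0],
    [0,0,0],
    [0,0,0],
    [0,0,0],
    [0,0,0],
    [0,0,0],
    [0,0,0],
    [0,0,0],
  ],
)

```text
time: 19.18
position: [0.5396, -0.0576, 0.142]
tool_rot: [0.708, 0.706, -0.0, 0.0]
ft_force: [-0.4, 0.0, -0.3]
grip_width: 0.0867
grip_force: 0.0
```

>>> play_rows(
  gripper=[-1,-1,-1,-1,-1,-1,-1,-1,-1,-1,-1,-1],
  delta_pos=[
    [0,0,0],
    [0,0,0],
    [0,0,0],
    [0,0,0],
    [0,0,0],
    [0,0,0],
    [0,0,0],
    [0,0,0],
    [0,0,0],
    [0,0,0],
    [0,0,0],
    [0,0,0],
  ],
  turn=[
    [0,0,-0.12],
    [0,0,-0.28],
    [0,0,-0.45],
    [0,0,-0.62],
    [0,0,-0.79],
    [0,0,-0.96],
    [0,0,-1.13],
    [0,0,-1.3],
    [0,0,-1.45],
    [0,0,-1.57],
    [0,0,-1.57],
    [0,0,-1.57],
  ],
)

```text
time: 20.68
position: [0.5388, -0.0574, 0.1403]
tool_rot: [0.002, 1.0, 0.0, -0.001]
ft_force: [0.8, 0.7, 0.2]
grip_width: 0.0871
grip_force: 0.0
```

```bash
python3 - <<'E'
from h import *
go(.54,-.0577,.042,179.85)
w=snap('wrist','w5')
cv2.imwrite('pics/w5x.png',cv2.resize(w,(800,600),interpolation=cv2.INTER_CUBIC)[:,:,::-1])
E
```

```text
pos [ 0.5388 -0.0574  0.1403] head 179.74 tilt [-0.002  0.    -1.   ] q6 -1.88
delta cm [-0.14 -0.03  9.83] turn z -0.0019
```

View pics/w5x.png

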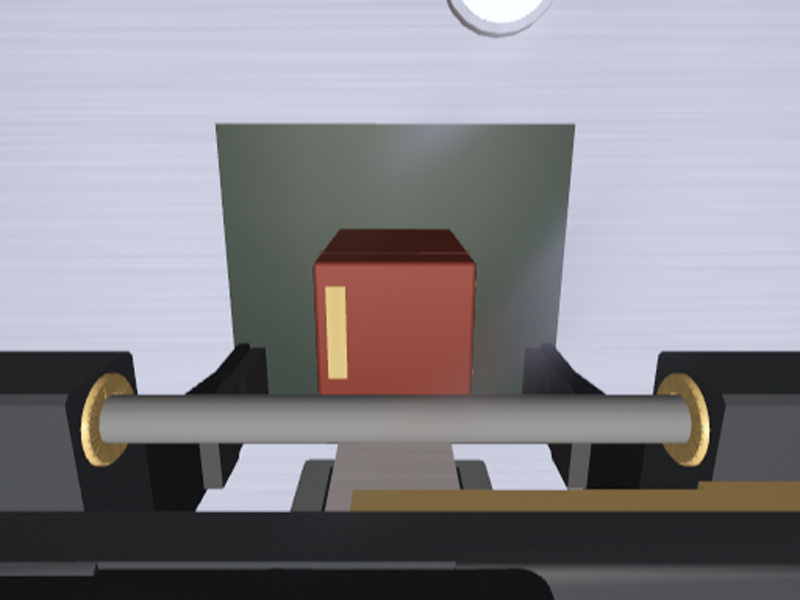

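>>> play_rows(
  gripper=[-1,-1,-1,-1,-1,0,1,1,1,1,1,1],
  delta_pos=[
    [0,0,3],
    [0,0,6],
    [0,0,9],
    [0,0,9.7],
    [0,0,9.7],
    [0,0,9.7],
    [0,0,9.7],
    [0,0,9.7],
    [0,0,9.7],
    [0,0,9.7],
    [0,0,9.7],
    [0,0,9.7],
  ],
  turn=[
    [0,0,-0.002],
    [0,0,-0.002],
    [0,0,-0.002],
    [0,0,-0.002],
    [0,0,-0.002],
    [0,0,-0.002],
    [0,0,-0.002],
    [0,0,-0.002],
    [0,0,-0.002],
    [0,0,-0.002],
    [0,0,-0.002],
    [0,0,-0.002],
  ],
)

```text
time: 22.22
position: [0.5391, -0.0575, 0.0441]
tool_rot: [0.0, 1.0, -0.0, -0.0]
ft_force: [0.2, -0.7, 6.4]
grip_width: 0.0659
grip_force: 35.0
```

>>> play_rows(
  gripper=[1,1,1,1,1,1,1,1,1],
  delta_pos=[
    [-1,0,-0.05],
    [-2,0,-0.05],
    [-3,0,-0.05],
    [-4,0,-0.05],
    [-4.5,0,-0.05],
    [-5,0,-0.05],
    [-5.5,0,-0.05],
    [-5.5,0,-0.05],
    [-5.5,0,-0.05],
  ],
  turn=[
    [0,0,0],
    [0,0,0],
    [0,0,0],
    [0,0,0],
    [0,0,0],
    [0,0,0],
    [0,0,0],
    [0,0,0],
    [0,0,0],
  ],
)

```text
time: 23.35
position: [0.5912, -0.0568, 0.0443]
tool_rot: [0.0, 1.0, 0.0, -0.003]
ft_force: [-3.9, 0.2, 8.3]
grip_width: 0.0657
grip_force: 35.0
```

```bash
python3 - <<'E'
from h import *
go(.619,-.0577,.0422,179.85)
E
```

```text
pos [ 0.5912 -0.0568  0.0443] head 179.98 tilt [-0.007  0.001 -1.   ] q6 -1.85
delta cm [-2.78 -0.09  0.19] turn z 0.0022
```

>>> play_rows(
  gripper=[1,1,1,1,1,1,1,1,1,1],
  delta_pos=[
    [0,-0.05,-0.1],
    [-0.5,-0.08,-0.1],
    [-1,-0.08,-0.1],
    [-1.4,-0.08,-0.1],
    [-1.8,-0.08,-0.1],
    [-2.2,-0.08,-0.1],
    [-2.6,-0.08,-0.1],
    [-3,-0.08,-0.1],
    [-3,-0.08,-0.1],
    [-3,-0.08,-0.1],
  ],
  turn=[
    [0,-0.003,0],
    [0,-0.006,0],
    [0,-0.009,0],
    [0,-0.012,0],
    [0,-0.012,0],
    [0,-0.012,0],
    [0,-0.012,0],
    [0,-0.012,0],
    [0,-0.012,0],
    [0,-0.012,0],
  ],
)

```text
time: 24.6
position: [0.6205, -0.0579, 0.0442]
tool_rot: [0.0, 1.0, 0.0, 0.001]
ft_force: [-6.8, -1.2, 2.9]
grip_width: 0.0662
grip_force: 35.0
```

```bash
python3 - <<'E'
from h import *
go(.619,-.0577,.0441,179.85)
E
```

```text
pos [ 0.6205 -0.0579  0.0442] head 179.96 tilt [ 2.7e-03  9.0e-04 -1.0e+00] q6 -1.84
delta cm [0.15 0.02 0.01] turn z 0.0018
```

>>> play_rows(
  gripper=[1,1,1,1],
  delta_pos=[
    [-0.2,0,0],
    [-0.4,0,0],
    [-0.4,0,0],
    [-0.4,0,0],
  ],
  turn=[
    [0,0,0],
    [0,-0.003,0],
    [0,-0.003,0],
    [0,-0.003,0],
  ],
)

```text
time: 25.1
position: [0.6208, -0.0579, 0.0442]
tool_rot: [0.0, 1.0, 0.001, -0.001]
ft_force: [-14.9, -2.0, 8.4]
grip_width: 0.0655
grip_force: 35.0
```

>>> play_rows(
  gripper=[1,1,1,1],
  delta_pos=[
    [-0.2,0,0],
    [-0.4,0,0],
    [-0.4,0,0],
    [-0.4,0,0],
  ],
  turn=[
    [0,0,0],
    [0,-0.005,0],
    [0,-0.005,0],
    [0,-0.005,0],
  ],
)

```text
time: 25.6
position: [0.6209, -0.0579, 0.0442]
tool_rot: [0.0, 1.0, 0.001, -0.002]
ft_force: [-22.6, -4.5, 13.5]
grip_width: 0.066
grip_force: 35.0
```

>>> play_rows(
  gripper=[1,1,1,1,1,1,1,1],
  delta_pos=[
    [0.2,0,0],
    [0.3,0,0],
    [0.3,0,0],
    [0.3,0,0],
    [0.3,0,0],
    [0.3,0,0],
    [0.3,0,0],
    [0.3,0,0],
  ],
  turn=[
    [0,-0.002,0],
    [0,-0.002,0],
    [0,-0.002,0],
    [0,-0.002,0],
    [0,-0.002,0],
    [0,-0.002,0],
    [0,-0.002,0],
    [0,-0.002,0],
  ],
)

```text
time: 26.6
position: [0.621, -0.0578, 0.0442]
tool_rot: [0.0, 1.0, 0.001, 0.002]
ft_force: [-15.3, -2.7, 8.4]
grip_width: 0.066
grip_force: 35.0
```

```bash
python3 - <<'E'
from h import *
go(.54,-.0577,.0441,179.85)
snap('scene','s5');snap('side','d5')
P=np.zeros((600,800,3),np.uint8)
for i,k in enumerate('45'):
    s=cv2.imread(f'pics/s{k}.png');d=cv2.imread(f'pics/d{k}.png')
    P[300*i:300*i+300,:400]=cv2.resize(s[165:225,160:240],(400,300),interpolation=cv2.INTER_CUBIC);P[300*i:300*i+300,400:]=cv2.resize(d[150:210,220:300],(400,300),interpolation=cv2.INTER_CUBIC)
cv2.imwrite('pics/m5.png',P)
E
```

```text
pos [ 0.621  -0.0578  0.0442] head 179.99 tilt [ 0.0031  0.0017 -1.    ] q6 -1.85
delta cm [ 8.1   0.01 -0.02] turn z 0.0024
```

View pics/m5.png

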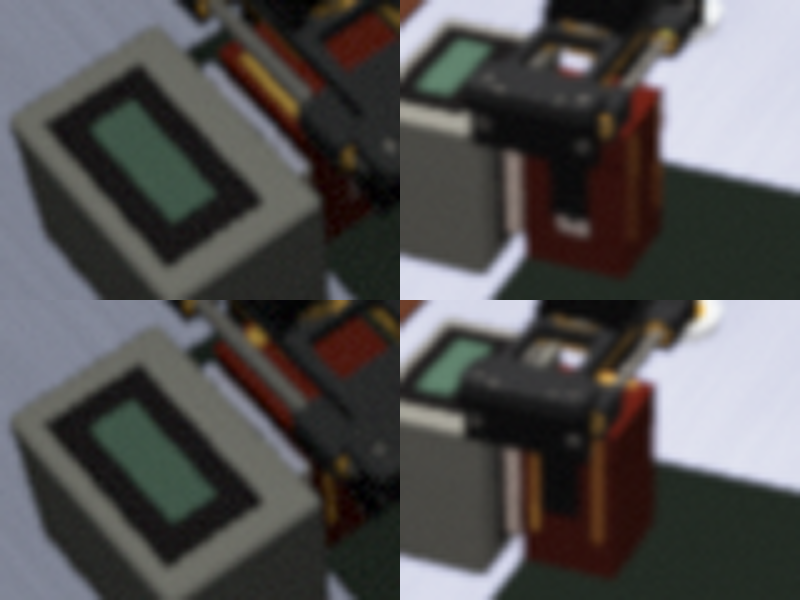

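The plate sits in the same pressed-in place in both rows (side view columns 505–525, tight to the block). So both pushes went home. Next I draw back.

>>> play_rows(
  gripper=[1,1,1,1,1,1,1,1,1],
  delta_pos=[
    [0.5,0,0],
    [1,0,-0.05],
    [2,0,-0.05],
    [3.5,0,-0.05],
    [5,0,-0.05],
    [6.5,0,-0.05],
    [7.8,0,-0.05],
    [7.8,0,-0.05],
    [7.8,0,-0.05],
  ],
  turn=[
    [0,0,0],
    [0,0.005,0],
    [0,0.015,0],
    [0,0.02,0],
    [0,0.02,0],
    [0,0.02,0],
    [0,0.02,0],
    [0,0.02,0],
    [0,0.02,0],
  ],
)

```text
time: 27.82
position: [0.55, -0.0583, 0.0442]
tool_rot: [0.0, 1.0, -0.0, -0.001]
ft_force: [-4.5, -0.6, 5.2]
grip_width: 0.0657
grip_force: 35.0
```

```bash
python3 - <<'E'
from h import *
go(.54,-.0577,.0441,179.85)
E
```

```text
pos [ 0.55   -0.0583  0.0442] head 179.98 tilt [-1.5e-03 -1.0e-04 -1.0e+00] q6 -1.88
delta cm [1.   0.06 0.01] turn z 0.0023
```

>>> play_rows(
  gripper=[1,0.5,0,-1,-1,-1,-1,-1,-1,-1,-1,-1],
  delta_pos=[
    [0,0,0],
    [0,0,0],
    [0,0,0],
    [0,0,0],
    [0,0,0],
    [0,0,0],
    [0,0,-3],
    [0,0,-6],
    [0,0,-10],
    [0,0,-14],
    [0,0,-14],
    [0,0,-14],
  ],
  turn=[
    [0,0,0],
    [0,0,0],
    [0,0,0],
    [0,0,0],
    [0,0,0],
    [0,0,0],
    [0,0,0],
    [0,0,0],
    [0,0,0],
    [0,0,0],
    [0,0,0],
    [0,0,0],
  ],
)

```text
time: 29.32
position: [0.5501, -0.0579, 0.1831]
tool_rot: [0.0, 1.0, 0.0, -0.0]
ft_force: [-0.1, -0.1, -0.3]
grip_width: 0.0872
grip_force: 0.0
```

```bash
python3 - <<'E'
from h import *
w=snap('wrist','w6');r=(w[:,:,0].astype(int)-w[:,:,2]>60)&(w[:,:,1]<110)
n,l,st,c=cv2.connectedComponentsWithStats(r.astype(np.uint8));i=1+st[1:,4].argmax();print(st[i],c[i],robot.get_obs()['time'])
a,b=.03,.033
for x,y in((a,b),(a,-b),(-a,-b),(-a,b)): print(proj('w6',[.55+x,-.058+y,.1]).round(0))
E
```

```text
[ 209  156   87   73 5556] [255.12203024 191.44096472] 29.375
[295. 232.]
[212. 232.]
[209. 157.]
[298. 157.]
```

```bash
python3 -c "
from rig import robot
print(robot.hand_in())"
```

```text
the job is handed in; nothing more can be done
None
```

I pushed the round-seal face and then the oblong-seal face fully home against the plate, drew the chest back clear of it, and left it standing upright on the mat; the job was handed in at about 29 s, and no verdict was returned.

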